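Stopper the vacuum jar and hold the pump drawn to its mark

ROBOT

A 7-joint arm with a two-finger parallel gripper is mounted at the origin on a cart in front of the work surface, level with it; the furniture and walls round the work are solid. World frame = base frame: x ahead of the robot, y to its left, z up, the work surface at z = 0. Lengths are in m, angles in rad, forces in N, time in s.
With the tool pointing down it reaches from about 0.425 to 0.95 m from the base axis. Payload 4.7 kg.
Tool frame: the origin (TCP) lies midway between the tips of the shut fingers; the grasp point (between the pads) lies 19 mm behind it (arm.pinch_z is the distance from the TCP to the grasp point, in m); y points along the fingers, z is the direction in which the jaws open and shut, and the axes are right-handed (so a half turn about y gives the same grasp; the last joint's range is limited). The gripper opens to 85 mm and grips with 20 to 120 N. Pads are 22 mm wide; open, the fingers measure 114 mm over their backs; the gripper's body (76 mm by 85 mm) begins 54 mm behind the grasp point. The pads swing forward as they close: fully open they stand 13 mm farther back than shut.
Start: joints at [-1.297, 0.469, -0.049, 1.532, 0.024, 1.141, -0.082], TCP at [0.201, 0.644, 0.231] pointing down, gripper open.
Joint ranges: [-2.59, 2.59], [-0.33, 1.99], [-1.39, 1.29], [0.1, 2.45], [-1.04, 4.18], [0.21, 1.99], [-2.66, 2.66]. Speed limits (rad/s): [2.57, 2.57, 3.14, 3.14, 3.14, 3.14, 3.14].

INTERFACE

Orientations are given as a unit quaternion [x, y, z, w].
In Python, from rig import arm, grip, vision, job gives the robot as it stands. Calls block until the motion is done:
- arm.move_to(position, orientation): joint-space move of the TCP to a pose.
- arm.servo_line(position, rotation=None, feed=0.15, threshold=None): straight line of the TCP; rotation=None keeps the orientation; feed is the mean speed in m/s. With threshold (N) it stops when the force on the tool has changed by that much, and returns True; else False.
- arm.move_j(angles): joint-space move.
- grip(opening, newtons=None): finger opening in m; newtons is the grip in N (None keeps the last); returns when the fingers have stopped.
- arm.hold(seconds).
- arm.ik(position, orientation): joint angles nearest the present ones, or None.
- vision.get_image(name): name is "scene" or "top" or "wrist"; returns a dict with "pixels" (384x512x3 uint8, red, green, blue), "range_z" (384x512 float32, m along the optical axis (not along the pixel's ray), 0 where there is no reading), "fx", "fy", "cx", "cy" (pixels), "distortion" ([k1, k2, p1, p2, k3] as OpenCV has them; the pictures are not rectified), "position" and "attitude" of the camera in the world; the wrist camera has in their place "tool_from_camera" (4x4, takes a point from camera to tool coordinates, whose origin is the TCP and whose axes are the tool frame's). Camera axes: x right, y up, looking along -z (the intrinsics and any distortion apply to the point x, -y, -z); pixel columns grow to the right and rows downward; lengths in m; the calibration is good to about 2 mm. A picture is of the moment at which its call begins: read the wrist's pose just before it.
A pose or a line that the arm cannot do raises arm.IKError and nothing moves.
- job.sign_off(): hands the job in, once; it reports no verdict.
Readings, each from a call of its own:
- arm.current_clock(): time.
- arm.current_joint_positions(): joint angles.
- arm.current_dq(): joint speeds.
- arm.current_effort(): joint torques, N m.
- arm.current_eef_pos(): TCP position.
- arm.current_orientation(): TCP orientation.
- arm.current_ft_force(): force on the tool from outside, world axes, zero at the start.
- arm.current_ft_torque(): the same for the moment, N m.
- arm.current_finger_gap(): finger opening in m.
Only numpy, scipy, OpenCV 4.12 (cv2) and the standard library are available. Lean on these libraries where they do the work, as an engineer would, in place of code of your own. Each camera call takes 0.05 s, during which the arm holds its last target.

TASK

Close the white vacuum jar by setting the smaller of the two rubber stoppers from the wooden rack fully home in its neck, and let go of it. Then pull the hand pump's spring-return handle out until its wooden bar is level with the brass marker beside it, and finish while still holding it there. Leave the larger stopper and everything else where they are.

Things in the scene. Friction and masses are not known exactly. Their poses are not given: they have to be found in the camera images.
- stand: Pump stand: dark wooden board 290x240 mm, 16 thick, fixed, with a white jar, a pump barrel lying on it and the marker's rail. Origin on the worktop; board x -160..130, y +-120 mm. The x axis runs along the pump from handle to barrel: the handle pulls out level along -x, towards the robot. Pump axis at y -45, z 50; barrel x -20..109, top z 71. Place and yaw vary.
- jar_neck (a point): Centre of the mouth of the jar's neck at its rim, 122 mm above the worktop (at 30, 65, 122 mm in the stand's frame). Bore 30 mm across, straight, 35 mm deep; neck 42 mm across outside; the jar's body below is 84 mm across. Same axes as the stand.
- small_stopper: Smaller dark rubber stopper, loose, ~60 g, 72 mm tall. Origin at its foot's centre, z up. Taper 21 mm wide at the foot, 27 at height 26; flange 42 wide at 26-32; above, to 72, a round knob 24 wide to grip (fingertips stay above the flange). It starts upright, hung by its flange in a hole of the rack, foot 8 mm above the worktop. Fully home: flange on the neck's rim, foot 26 mm below the rim.
- large_stopper: Larger dark rubber stopper, loose, same height and form: foot 32 mm across, flange 50 mm, knob 32 mm. Too big for the jar; leave it in its hole of the rack. Origin at the centre of its foot.
- stopper_rack: Wooden block 66 x 150 x 34 mm, fixed to the worktop, left of the stand, with two holes 37 mm across and 28 mm deep, 37 mm either side of its centre along its y axis. Origin under its centre. Which stopper is in which hole varies, as do its place and yaw.
- pump_handle (a joint): How far the pump's handle is drawn out, in m: 0 pushed home (rest), up to 0.085. A spring pulls it back with about 4.5 N at rest plus 0.9 N per cm drawn.
- handle_bar (a point): Centre of the handle's wooden grip bar: 14 mm thick, 84 long, level, along the stand's y, 95 mm above the worktop, on two upright wires 64 mm apart; 40 mm clear below it to the pump rod. At rest it is 65 mm in front of the barrel's end. Pinch its middle from above, one finger in front, one behind. Moves with the handle; same axes as the stand.
- marker_top (a point): Rounded top of the brass marker: a slim fixed upright, 8 mm wide, on a rail beside the pump, 56 mm to the stand's -y side of the bar's centre, at the bar's height. Its place varies: 30 to 58 mm out from the bar's rest position. At the mark, the bar's centre is level with it along the stand's x. Same axes as the stand.
- cup: Bystander: pale cup, 59 mm across, 61 mm tall, loose; behind the rack. Origin under its centre.
- prop: Bystander: white cylindrical kiln prop, 41 mm across, 50 mm tall, loose; behind the rack, right of the cup. Origin under its centre.
- tape: Bystander: roll of tape lying flat, 84 mm across, 24 mm tall, loose; right of the stand. Origin under its centre.
- stilt: Bystander: small white three-armed kiln stilt, 47 x 42 x 18 mm, loose on the stand's board in front of the jar. Origin under its centre.
Not all that is in view belongs to the job. Leave any blue or green look-alike of the small_stopper alone.

How it is judged:
By the outcome, as a careful person would: the job done as asked, in the order asked, and still so for the second after the job is handed in, while the arm keeps its last pose, push and grip.
It also fails if it takes over 48 s, if anything falls off the work surface, if the arm or the gripper's body presses on something with over 40 N, if the wrist force passes 120 N, or if a joint passes its speed limit or range.

## Working session

There is one attempt and no reset: what is moved stays moved. The work goes in short steps, each a Python script; the robot and the scene stay as the last script left them, time stands still between calls to the robot, and variables do not carry over. Pictures are saved under pics/ and viewed, and the job is handed in when it is done.

```bash
ls; mkdir -p pics; cat > h.py <<'E'
import numpy as np, cv2, pickle
from scipy.spatial.transform import Rotation as R
def save(name,im): cv2.imwrite(f'pics/{name}.png',cv2.cvtColor(im,cv2.COLOR_RGB2BGR))
def campose(im,tcp=None,q=None):
    if 'tool_from_camera' in im:
        T=np.eye(4);T[:3,:3]=R.from_quat(q).as_matrix();T[:3,3]=tcp
        T=T@np.array(im['tool_from_camera']);return T[:3,:3],T[:3,3]
    a=np.array(im['attitude']); M=a if a.shape==(3,3) else R.from_quat(a).as_matrix()
    return M,np.array(im['position'])
def ray(im,uv,C):
    K=np.array([[im['fx'],0,im['cx']],[0,im['fy'],im['cy']],[0,0,1.]])
    p=cv2.undistortPoints(np.array(uv,float).reshape(-1,1,2),K,np.array(im['distortion'],float)).reshape(-1,2)
    d=np.c_[p[:,0],-p[:,1],-np.ones(len(p))]
    return d@C[0].T
def onz(im,uv,z,C):
    d=ray(im,uv,C);return C[1]+d*((z-C[1][2])/d[:,2])[:,None]
def cloud(im,C):
    h,w=im['range_z'].shape
    vv,uu=np.mgrid[:h,:w]
    d=ray(im,np.c_[uu.ravel(),vv.ravel()],C)
    return (C[1]+d*im['range_z'].reshape(-1,1)).reshape(h,w,3)
E
python3 - <<'E'
from rig import arm,grip,vision,job
from h import *
print(arm.current_clock(),arm.current_eef_pos(),arm.current_orientation(),arm.pinch_z)
q=arm.current_orientation();p=arm.current_eef_pos()
d={}
for n in ['scene','top','wrist']:
    im=vision.get_image(n);d[n]=im;save(n+'0',im['pixels'])
    print(n,im.get('position'),im.get('attitude'),im['fx'],im['distortion'])
d['p']=p;d['q']=q
pickle.dump(d,open('d0.pkl','wb'))
E
```

```text
pics
0.0 [0.20108173 0.64373019 0.23024392] [ 0.69971823 -0.10671676  0.10654855 -0.6983218 ] 0.0187
scene [-0.19934558 -0.55153232  0.94319639] [ 0.37857576 -0.19332496 -0.39051055  0.81658273] 470.752469316431 [0.00302426 0.         0.         0.         0.        ]
top [0.49228939 0.04088285 1.14127529] [-0.03107375  0.01915276  0.7076557  -0.70561392] 349.3103793000446 [-0.05945206  0.          0.          0.          0.        ]
wrist None None 300.1195349963385 [-0.04214488  0.          0.          0.          0.        ]
```

View pics/scene0.png

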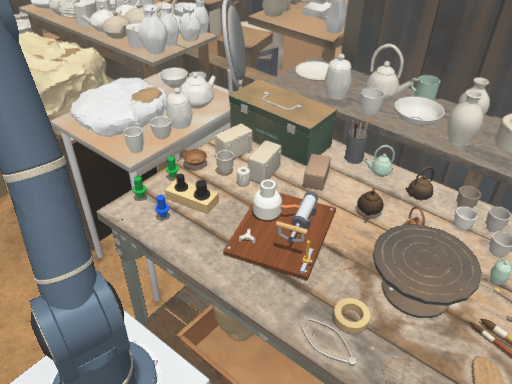

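View pics/top0.png

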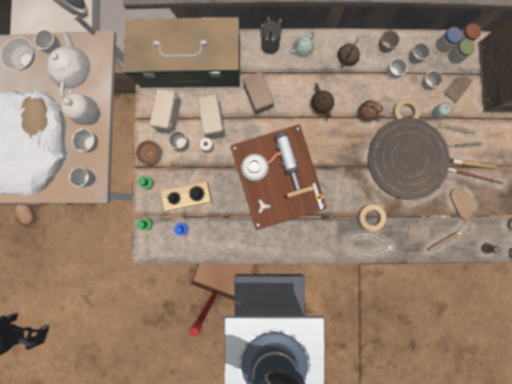

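View pics/wrist0.png

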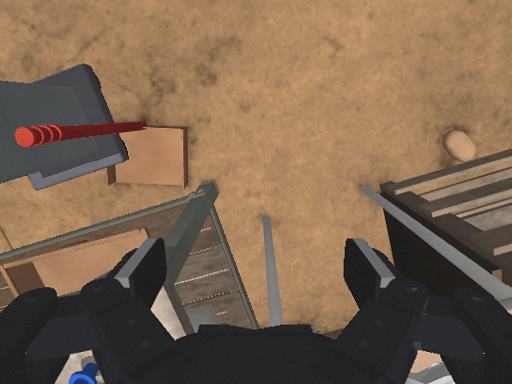

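The scene view shows two black stoppers in the rack, at scene (181,183) and (201,187), or top (172,198) and (197,192). The green and blue look-alikes are at scene (139,187), (172,166) and (162,206). I'll get coarse positions and enlarge the rack.

```bash
python3 - <<'E'
from h import *
d=pickle.load(open('d0.pkl','rb'))
s=d['scene']['pixels'][150:230,120:230];t=d['top']['pixels'][165:245,130:240]
save('crop0',np.hstack([cv2.resize(x,None,fx=3.6,fy=3.6,interpolation=cv2.INTER_CUBIC) for x in (s,t)]))
for n in ['scene','top']:
    im=d[n];C=campose(im);P=cloud(im,C)
    print(n,(-C[0][:,2]).round(2),(im['range_z']>0).mean())
    pts={'scene':[(181,180),(201,185),(267,187),(292,228),(310,247)],'top':[(172,198),(197,192),(254,167),(300,192),(321,202),(187,195),(280,177)]}[n]
    for u,v in pts: print((u,v),P[v,u].round(3))
E
```

```text
scene [ 0.61  0.47 -0.64] 0.9875386555989584
(181, 180) [0.531 0.307 0.069]
(201, 185) [0.543 0.236 0.079]
(267, 187) [0.64  0.068 0.098]
(292, 228) [ 0.549 -0.084  0.097]
(310, 247) [ 0.594 -0.119  0.014]
top [ 0.07  0.02 -1.  ] 0.9959920247395834
(172, 198) [0.534 0.312 0.08 ]
(197, 192) [0.552 0.234 0.083]
(254, 167) [0.627 0.06  0.085]
(300, 192) [ 0.55  -0.077  0.102]
(321, 202) [ 0.522 -0.153  0.018]
(187, 195) [0.545 0.275 0.034]
(280, 177) [ 0.603 -0.022  0.017]
```

View pics/crop0.png

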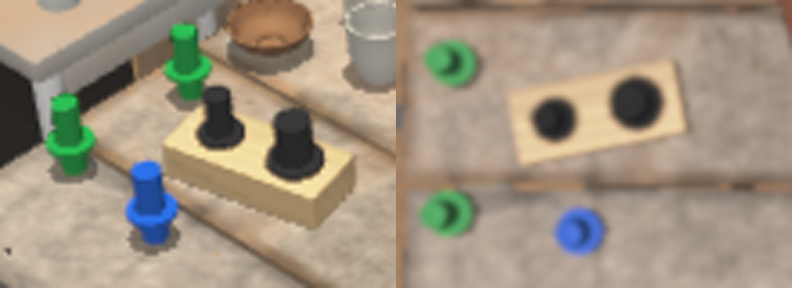

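The enlarged crop settles it. Of the black pair, the left one (scene (181,183), narrower knob and flange) is the small stopper and the right one is the large. Green and blue ones stay out of it. Next, closer wrist looks at the rack and the stand.

```bash
python3 - <<'E'
from h import *
from rig import arm
d=pickle.load(open('d0.pkl','rb'))
print(np.array(d['wrist']['tool_from_camera']).round(3))
print(R.from_quat(d['q']).as_matrix().round(2))
# coarse masks in top: board corners, rack
im=d['top'];C=campose(im);P=cloud(im,C)
hsv=cv2.cvtColor(im['pixels'],cv2.COLOR_RGB2HSV)
sub=(P[...,0]>.4)&(P[...,0]<.8)&(P[...,1]>-.2)&(P[...,1]<.4)
m=sub&(P[...,2]>.026)&(P[...,2]<.045)&(P[...,1]>.19)
c=max(cv2.findContours(m.astype(np.uint8),0,2)[0],key=cv2.contourArea)
r=cv2.minAreaRect(c);print('rack',r,onz(im,cv2.boxPoints(r),.034,C).round(3))
m=sub&(P[...,2]>.009)&(P[...,1]<.15)
m=cv2.morphologyEx(m.astype(np.uint8),2,np.ones((3,3)))
c=max(cv2.findContours(m,0,2)[0],key=cv2.contourArea)
r=cv2.minAreaRect(c);print('board',r,onz(im,cv2.boxPoints(r),.016,C).round(3))
E
```

```text
[[ 0.001 -0.964 -0.268 -0.069]
 [-0.002  0.268 -0.964 -0.142]
 [ 1.     0.001 -0.001  0.   ]
 [ 0.     0.     0.     1.   ]]
[[ 0.95 -0.    0.3 ]
 [-0.3  -0.    0.95]
 [ 0.   -1.   -0.  ]]
rack ((185.50001525878906, 195.5), (20.78830909729004, 46.28340530395508), 78.69007110595703) [[0.562 0.36  0.034]
 [0.59  0.214 0.034]
 [0.525 0.201 0.034]
 [0.497 0.346 0.034]]
board ((277.91082763671875, 176.33514404296875), (89.1080322265625, 74.47724914550781), 72.89727020263672) [[ 0.71   0.143  0.016]
 [ 0.781 -0.091  0.016]
 [ 0.503 -0.171  0.016]
 [ 0.433  0.058  0.016]]
```

```bash
cat >> h.py <<'E'
def ori(yaw):
    z=np.array([np.cos(yaw),np.sin(yaw),0]);y=np.array([0,0,-1.]);x=np.cross(y,z)
    return R.from_matrix(np.c_[x,y,z]).as_quat()
def shot(name):
    from rig import arm,vision
    p=np.array(arm.current_eef_pos());q=np.array(arm.current_orientation())
    im=vision.get_image('wrist');im['C']=campose(im,p,q);save(name,im['pixels']);pickle.dump(im,open(name+'.pkl','wb'));return im
E
python3 - <<'E'
from rig import arm
from h import *
q=ori(np.radians(10.9))
arm.move_to([0.535,0.33,0.22],q)
print(arm.current_clock(),arm.current_joint_positions())
arm.hold(.2)
shot('w_rack')
E
```

```text
1.825 [-0.84140878  0.40846268  0.29621421  1.67816218 -0.13356747  1.07480223
 -0.31050476]
```

View pics/w_rack.png

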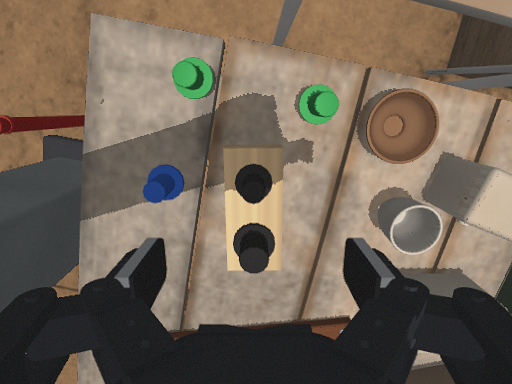

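In this wrist view the small stopper is at (254,183) and the large one at (254,248). Blue (163,183) and green (193,77), (319,104) are clear of the rack. I'll take the knob's centre from the range points.

```bash
python3 - <<'E'
from h import *
im=pickle.load(open('w_rack.pkl','rb'));C=im['C'];P=cloud(im,C)
dark=im['pixels'].max(2)<60
for nm,(u0,u1,v0,v1) in dict(small=(225,285,155,210),large=(225,285,212,280)).items():
    S=np.s_[v0:v1,u0:u1];p=P[S]
    m=dark[S]
    z=p[...,2]; zt=np.percentile(z[m],95)
    t=m&(z>zt-.006)
    c=max(cv2.findContours(t.astype(np.uint8),0,2)[0],key=cv2.contourArea)
    (cx,cy),r=cv2.minEnclosingCircle(c)
    q=onz(im,[(cx+u0,cy+v0),(cx+u0+r,cy+v0)],.080,C)
    ys,xs=np.nonzero(t)
    print(nm,'ztop',zt.round(4),'circ',(cx+u0,cy+v0,r),q[0].round(4),'diam',2*np.linalg.norm(q[1]-q[0]),'mean',p[t].mean(0).round(4), onz(im,[(xs.mean()+u0,ys.mean()+v0)],.080,C).round(4))
m=((P[...,2]>.025)&(P[...,2]<.042)); m[:, :200]=0;m[:,300:]=0;m[:130]=0;m[300:]=0
m=m.astype(np.uint8)
c=max(cv2.findContours(m,0,2)[0],key=cv2.contourArea);r=cv2.minAreaRect(c);print(r,onz(im,cv2.boxPoints(r),.034,C).round(4))
v=cv2.resize(im['pixels'][130:290,180:330],None,fx=3.5,fy=3.5);save('c_rack',v)
E
```

```text
small ztop 0.0802 circ (253.02895736694336, 191.8050193786621, 12.030637741088867) [0.5342 0.321  0.08  ] diam 0.023476032684251184 mean [0.5341 0.3223 0.0832] [[0.5342 0.3217 0.08  ]]
large ztop 0.0799 circ (253.5, 257.94444274902344, 14.750909805297852) [0.5483 0.2509 0.08  ] diam 0.030720783880186033 mean [0.5481 0.2511 0.082 ] [[0.5483 0.2502 0.08  ]]
((253.0, 208.0), (122.0, 60.0), 90.0) [[0.4947 0.352  0.034 ]
 [0.5589 0.3645 0.034 ]
 [0.5911 0.2189 0.034 ]
 [0.5189 0.2049 0.034 ]]
```

View pics/c_rack.png

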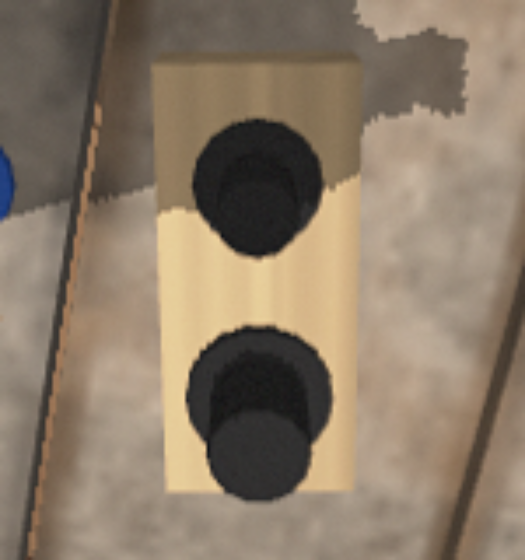

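Confirmed: the upper one has the 23.5 mm knob and sits at (0.534, 0.321), and the lower knob is 31 mm. Grasping the small one.

```bash
python3 - <<'E'
from rig import arm,grip
from h import *
q=ori(np.radians(10.9))
c=[0.534,0.322]
arm.servo_line(c+[0.12],q,feed=.15)
print(arm.servo_line(c+[0.047],q,feed=.08,threshold=8),arm.current_eef_pos(),arm.current_ft_force())
grip(0.018,40)
print(arm.current_finger_gap(),arm.current_ft_force())
arm.servo_line(c+[0.15],q,feed=.12)
print(arm.current_finger_gap(),arm.current_ft_force())
qs=ori(np.radians(17))
arm.move_to([0.60,0.02,0.27],qs);arm.hold(.2)
print(arm.current_clock(),arm.current_finger_gap(),arm.current_ft_force())
shot('w_stand')
E
```

```text
False [0.53446183 0.3222279  0.04752043] [-0.35214613  0.11967262  1.03406781]
0.023037352884544872 [-0.8034112   0.40493304  2.26131187]
0.022959004407030578 [ 0.26772019 -0.38409763 -0.76336222]
7.0083 0.02309154198647479 [-0.25662785  0.25596768 -0.77798117]
```

View pics/w_stand.png

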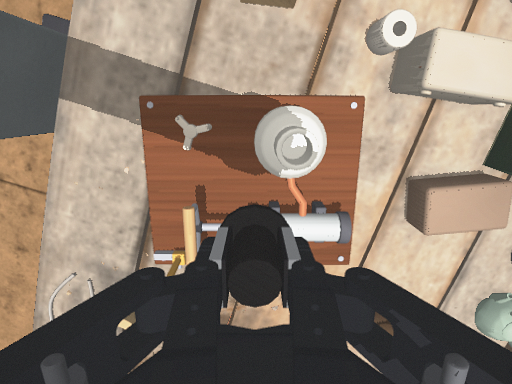

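The stopper hangs in the gripper at (254,260). The neck's mouth is near (297,147), the bar at (190,236), and the marker near (180,262) is partly hidden. I'll measure the neck from range points at rim height.

```bash
python3 - <<'E'
from h import *
im=pickle.load(open('w_stand.pkl','rb'));C=im['C'];P=cloud(im,C)
S=np.s_[95:190,245:340];p=P[S];z=p[...,2]
print('zmax',np.percentile(z,[90,95,98]))
m=(z>.116)&(z<.128);print(m.sum())
c=max(cv2.findContours(m.astype(np.uint8),0,2)[0],key=cv2.contourArea)
e=cv2.fitEllipse(cv2.convexHull(c));print(e)
ctr=onz(im,[(e[0][0]+245,e[0][1]+95)],.122,C)[0];print('rim ctr',ctr)
# algebraic circle fit of outer hull projected on plane, inner too
def circ(xy):
    A=np.c_[2*xy,np.ones(len(xy))];s=np.linalg.lstsq(A,(xy**2).sum(1),rcond=None)[0];return s[:2],np.sqrt(s[2]+s[:2]@s[:2])
h=c.reshape(-1,2);print('outer',circ(onz(im,h+[245,95],.122,C)[:,:2]))
for cc in cv2.findContours(m.astype(np.uint8),cv2.RETR_CCOMP,2)[0]:
    if len(cc)>20: print(len(cc),circ(onz(im,cc.reshape(-1,2)+[245,95],.122,C)[:,:2]))
# board: corner screws / edges
hsv=cv2.cvtColor(im['pixels'],cv2.COLOR_RGB2HSV)
# bar
m=(P[...,2]>.09)&(P[...,2]<.108);m[:195]=0;m[260:]=0;m[:,:175]=0;m[:,210:]=0
c=max(cv2.findContours(m.astype(np.uint8),0,2)[0],key=cv2.contourArea);r=cv2.minAreaRect(c);print('bar',r,onz(im,cv2.boxPoints(r),.102,C).round(4))
# stand yaw from board left & right edges
for a,b in [((140,97),(153,258)),((141,97),(363,97))]:
    w=onz(im,[a,b],.016,C);dd=w[1]-w[0];print(w.round(3),np.degrees(np.arctan2(dd[1],dd[0])))
# held stopper
v=im['pixels'][90:290,130:350];save('c_stand',cv2.resize(v,None,fx=2.7,fy=2.7,interpolation=cv2.INTER_CUBIC))
t=pickle.load(open('d0.pkl','rb'))
for n in('top','scene'):
    im=t[n];C=campose(im);P=cloud(im,C);z=P[...,2]
    m=(z>.114)&(z<.13)&(abs(P[...,0]-.63)<.06)&(abs(P[...,1]-.065)<.05)
    print(n,m.sum(),P[m].mean(0) if m.any() else 0)
E
```

```text
zmax [0.10445457 0.12111666 0.12191061]
737
((51.55470275878906, 53.79834747314453), (42.07040023803711, 43.30613708496094), 52.63627624511719)
rim ctr [0.62888931 0.06317646 0.122     ]
outer (array([0.62906951, 0.06286813]), np.float64(0.02028167925138282))
62 (array([0.62906951, 0.06286813]), np.float64(0.02028167925138282))
46 (array([0.62873492, 0.06297935]), np.float64(0.014904914070557254))
bar ((189.47348022460938, 232.60179138183594), (53.28171920776367, 12.306015968322754), 86.18592071533203) [[ 0.5335 -0.0344  0.102 ]
 [ 0.546  -0.0295  0.102 ]
 [ 0.5654 -0.0906  0.102 ]
 [ 0.5521 -0.0959  0.102 ]]
[[ 0.436  0.059  0.016]
 [ 0.499 -0.158  0.016]] -73.76566445642918
[[0.437 0.059 0.016]
 [0.706 0.142 0.016]] 17.104979943550497
top 79 [0.63036201 0.06091303 0.1212079 ]
scene 81 [0.62845152 0.05977794 0.11840421]
```

View pics/c_stand.png

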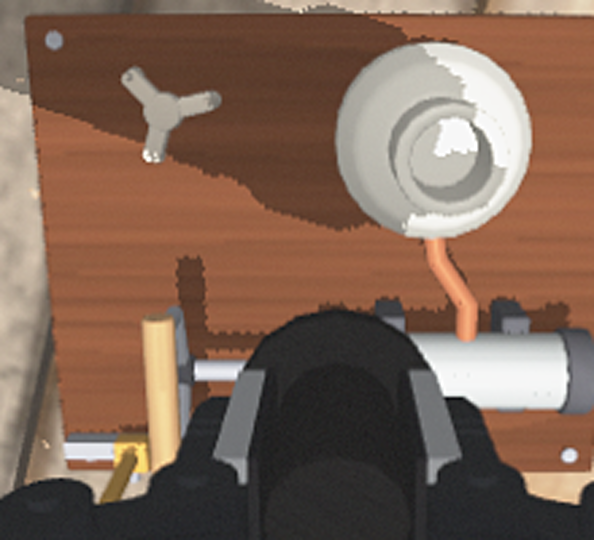

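```bash
python3 - <<'E'
from h import *
im=pickle.load(open('w_stand.pkl','rb'));C=im['C']
from rig import arm
tcp=np.array(arm.current_eef_pos());M=R.from_quat(arm.current_orientation()).as_matrix()
g=im['pixels'].max(2)
m=(g<60).astype(np.uint8);m[:195]=0
# upper silhouette of flange: first dark row per column
pts=[]
for u in range(236,275,3):
    v=np.nonzero(m[:,u])[0]
    pts.append((u,v[0]))
for dz in (-.0075,-.0135):
    w=(onz(im,pts,tcp[2]+dz,C)-tcp)@M
    xy=w[:,[0,2]]
    # known radius 21: solve centre
    from scipy.optimize import least_squares
    s=least_squares(lambda c:np.hypot(*(xy-c).T)-.021,[0,0]);print(dz,'centre in tool x,z',s.x.round(4),np.abs(s.fun).max().round(4))
print(pts[::3],tcp)
E
```

```text
-0.0075 centre in tool x,z [0.0006 0.    ] 0.0005
-0.0135 centre in tool x,z [0.0025 0.    ] 0.0006
[(236, np.int64(210)), (245, np.int64(206)), (254, np.int64(204)), (263, np.int64(206)), (272, np.int64(209))] [0.59987489 0.02129872 0.26949856]
```

```bash
python3 - <<'E'
from rig import arm,grip
from h import *
q=ori(np.radians(17));xt=R.from_quat(q).as_matrix()[:,0]
c=np.array([.629,.063,0])-.0013*xt
arm.servo_line([c[0],c[1],.20],q,feed=.12)
arm.hold(.2);f0=np.array(arm.current_ft_force())
hit=arm.servo_line([c[0],c[1],.130],q,feed=.04,threshold=10)
print(hit,arm.current_eef_pos(),np.array(arm.current_ft_force())-f0,arm.current_ft_torque(),arm.current_finger_gap(),arm.current_clock())
E
```

```text
True [0.6285426  0.06425686 0.13532503] [-0.45532586  0.44496834  4.56968006] [-0.05968782  0.11879924  0.00405371] 0.02277209334804594 9.6
```

Contact came at z 0.1353, and I predicted 0.1355 for fully home. I'll press a little to confirm, let go, back off and look.

```bash
python3 - <<'E'
from rig import arm,grip
from h import *
q=ori(np.radians(17));p=np.array(arm.current_eef_pos())
print(arm.servo_line([p[0],p[1],.131],q,feed=.03,threshold=18),arm.current_eef_pos(),arm.current_ft_force())
arm.servo_line([p[0],p[1],.1355],q,feed=.05)
grip(0.06)
print(arm.current_finger_gap(),arm.current_ft_force())
arm.servo_line([p[0],p[1],.21],q,feed=.12)
y=np.array([-np.sin(np.radians(17)),np.cos(np.radians(17)),0]);x=np.array([np.cos(np.radians(17)),np.sin(np.radians(17)),0])
grip(0.085)
# view with bar/marker in the upper image: TCP further to stand -y
t=np.array([.545,-.065,0])-.11*y; 
arm.move_to([t[0],t[1],.27],q);arm.hold(.2)
print(arm.current_clock(),arm.current_eef_pos())
shot('w_bar')
from rig import vision
im=vision.get_image('scene');save('scene1',im['pixels']);pickle.dump(im,open('scene1.pkl','wb'))
save('scene1c',cv2.resize(im['pixels'][150:290,210:350],None,fx=4,fy=4,interpolation=cv2.INTER_CUBIC))
E
```

```text
True [0.62851936 0.06428045 0.13533694] [-1.07668564 -0.50613441  3.90261836]
0.06012230128504957 [ 0.60222225 -0.12012153  0.90429561]
12.825 [ 0.57773343 -0.16799022  0.2693137 ]
```

View pics/w_bar.png

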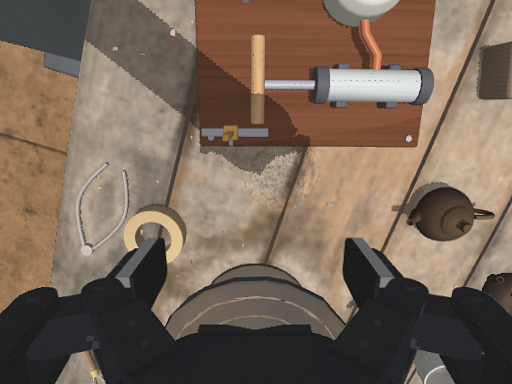

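View pics/scene1c.png

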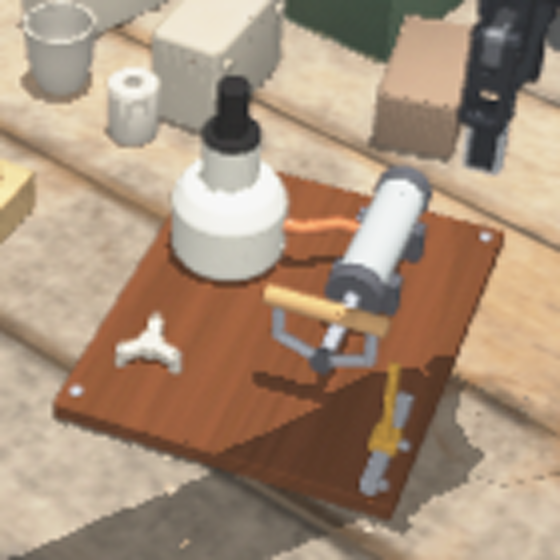

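The scene crop shows the stopper seated with its flange on the rim, around (308,184) in the crop's pixels shifted. The bar runs from about (268,292) to (385,325), and the brass marker's top is near (395,367). In the wrist view the bar is at (258,79) and the marker near (230,138). Measuring both next.

```bash
python3 - <<'E'
from h import *
a=np.radians(17.1);X=np.array([np.cos(a),np.sin(a),0]);Y=np.array([-np.sin(a),np.cos(a),0])
neck=np.array([.629,.063,0]);O=neck-.030*X-.065*Y
def st(p): p=np.atleast_2d(p)-O;return np.c_[p@X,p@Y,p[:,2]].round(4)
im=pickle.load(open('w_bar.pkl','rb'));C=im['C'];P=cloud(im,C)
print('cam',st(C[1]))
save('c_bar',cv2.resize(im['pixels'][20:160,185:325],None,fx=4,fy=4,interpolation=cv2.INTER_CUBIC))
m=(P[...,2]>.085)&(P[...,2]<.11);m[:20]=0;m[128:]=0;m[:,:240]=0;m[:,:][:,280:]=0
c=max(cv2.findContours(m.astype(np.uint8),0,2)[0],key=cv2.contourArea);r=cv2.minAreaRect(c);print('bar',r,st(onz(im,[r[0]],.102,C)),st(onz(im,cv2.boxPoints(r),.1,C)))
S=P[20:165,185:325].reshape(-1,3);s=st(S)
k=(s[:,2]>.06)&(s[:,1]<-.09)&(s[:,1]>-.12);print('marker pts',s[k][np.argsort(-s[k][:,2])][:12])
hsv=cv2.cvtColor(im['pixels'],cv2.COLOR_RGB2HSV)
sc=pickle.load(open('scene1.pkl','rb'));Cs=campose(sc);Ps=cloud(sc,Cs)
s=st(Ps.reshape(-1,3))
k=(s[:,2]>.06)&(s[:,2]<.11)&(s[:,1]<-.092)&(s[:,1]>-.12)&(abs(s[:,0]+.1)<.06);print('marker scene',s[k][np.argsort(-s[k][:,2])][:12])
print('ray',st(onz(sc,[(308.7,242)],.095,Cs)))
k=(abs(s[:,0]-.03)<.03)&(abs(s[:,1]-.065)<.03);print('stopper top',np.sort(s[k][:,2])[-8:])
k=(abs(s[:,2]-.098)<.012)&(abs(s[:,0]+.09)<.04)&(abs(s[:,1]+.045)<.05);print('bar scene',np.median(s[k],0),k.sum())
E
```

```text
cam [[-0.0875 -0.0721  0.4115]]
bar ((257.5, 79.0), (90.0, 13.0), 90.0) [[-0.0847 -0.044   0.102 ]] [[-0.091  -0.003   0.1   ]
 [-0.0786 -0.003   0.1   ]
 [-0.0779 -0.0872  0.1   ]
 [-0.0911 -0.0872  0.1   ]]
marker pts [[-0.1189 -0.0994  0.0993]
 [-0.1179 -0.0994  0.0992]
 [-0.118  -0.1024  0.0992]
 [-0.1159 -0.1004  0.099 ]
 [-0.1169 -0.1025  0.099 ]
 [-0.117  -0.1035  0.0988]
 [-0.12   -0.0994  0.0986]
 [-0.1169 -0.0994  0.0985]
 [-0.119  -0.1005  0.0985]
 [-0.1169 -0.0984  0.0985]
 [-0.119  -0.0984  0.0984]
 [-0.1169 -0.1005  0.0984]]
marker scene [[-0.1201 -0.1019  0.0975]
 [-0.1221 -0.1051  0.0972]
 [-0.1173 -0.1063  0.0966]
 [-0.1176 -0.1039  0.096 ]
 [-0.1214 -0.1024  0.0954]
 [-0.1178 -0.1067  0.0937]
 [-0.124  -0.1061  0.0922]
 [-0.1201 -0.105   0.0916]
 [-0.1194 -0.1023  0.0899]
 [-0.117  -0.1069  0.0894]
 [-0.1212 -0.103   0.0884]
 [-0.1158 -0.107   0.0848]]
ray [[-0.1193 -0.1063  0.095 ]]
stopper top [0.1677 0.1677 0.1682 0.1687 0.1687 0.169  0.1695 0.1704]
bar scene [-0.089  -0.0501  0.0978] 169
```

View pics/c_bar.png

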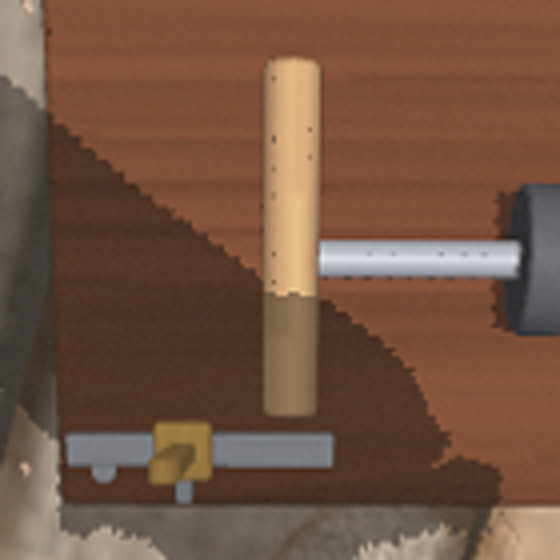

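```bash
cat >> h.py <<'E'
A=np.radians(17.1);X=np.array([np.cos(A),np.sin(A),0]);Y=np.array([-np.sin(A),np.cos(A),0])
O=np.array([.629,.063,0])-.030*X-.065*Y
def st(p): p=np.atleast_2d(p)-O;return np.c_[p@X,p@Y,p[:,2]].round(4)
def w(x,y,z): return O+x*X+y*Y+np.array([0,0,z])
E
python3 - <<'E'
from rig import arm,grip
from h import *
q=ori(A)
arm.move_to(w(-.085,-.045,.15),q);grip(.055)
print(arm.servo_line(w(-.085,-.045,.077),q,feed=.08,threshold=8),st(arm.current_eef_pos()),arm.current_ft_force())
grip(.008,50);arm.hold(.2)
print(arm.current_finger_gap(),st(arm.current_eef_pos()),arm.current_ft_force())
b=np.array(arm.current_eef_pos())
arm.servo_line(b-.0335*X,q,feed=.04);arm.hold(.3)
print(arm.current_finger_gap(),st(arm.current_eef_pos()),np.array(arm.current_ft_force())@np.c_[X,Y,[0,0,1]],arm.current_clock())
shot('w_pull')
from rig import vision
for n in('scene','top'):
    im=vision.get_image(n);pickle.dump(im,open(n+'2.pkl','wb'))
    if n=='scene':save('scene2c',cv2.resize(im['pixels'][170:280,240:350],None,fx=5,fy=5,interpolation=cv2.INTER_CUBIC))
E
```

```text
False [[-0.0846 -0.0453  0.0775]] [-0.26935941  0.3673368   0.58918104]
0.012499845336957693 [[-0.0843 -0.0451  0.0775]] [0.95649043 1.57627066 3.31031933]
0.011992562561191206 [[-0.1155 -0.045   0.0775]] [ 6.69527844 -0.03901943 -3.01287916] 16.9833
```

View pics/w_pull.png

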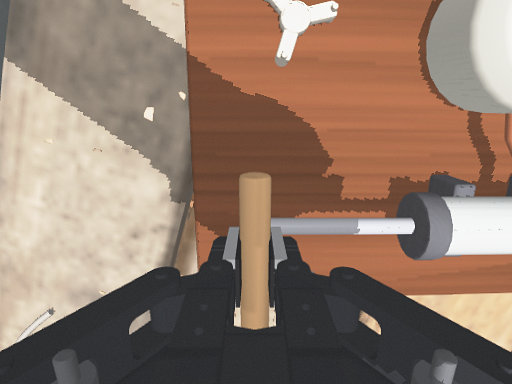

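View pics/scene2c.png

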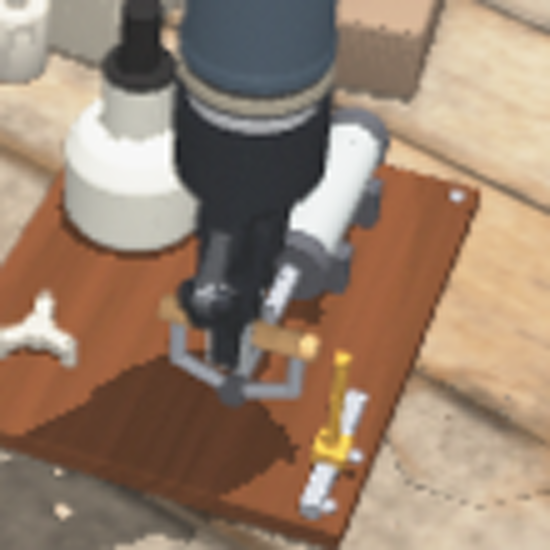

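The handle is pinched and drawn out. In the scene crop the bar's end is near (307,346) and the brass tip near (342,358), so they look almost level. I'll compare them in one image and with the range data.

```bash
python3 - <<'E'
from h import *
import numpy as np
for n in('scene','top'):
    im=pickle.load(open(n+'2.pkl','rb'));C=campose(im);P=cloud(im,C);s=st(P.reshape(-1,3))
    hsv=cv2.cvtColor(im['pixels'],cv2.COLOR_RGB2HSV).reshape(-1,3)
    bm=(abs(s[:,1]+.078)<.0085)&(abs(s[:,2]-.095)<.012)&(abs(s[:,0]+.12)<.03)
    mk=(s[:,1]<-.094)&(s[:,1]>-.112)&(s[:,2]>.075)&(s[:,2]<.104)&(abs(s[:,0]+.12)<.03)
    for k,nm in((bm,'bar'),(mk,'mark')):
        print(n,nm,k.sum(),s[k].mean(0).round(4) if k.any() else '', s[k][:,0].min() if k.any() else '',s[k][:,0].max() if k.any() else '')
    if n=='scene': print(st(onz(im,[(301.4,239.2),(308.4,242)],.095,C)))
    else: save('top2c',cv2.resize(im['pixels'][160:230,265:345],None,fx=7,fy=7,interpolation=cv2.INTER_CUBIC))
im=pickle.load(open('w_pull.pkl','rb'));C=im['C']
hsv=cv2.cvtColor(im['pixels'],cv2.COLOR_RGB2HSV)
# bar edges at rows 185..215
for v in (185,195,205,215):
    m=(hsv[v,225:290,1]>90)&(hsv[v,225:290,2]>120)
    print(v,''.join('#' if x else '.' for x in m))
row=im['pixels'][200,230:285];print(row[::3].tolist())
save('wp_c',cv2.resize(im['pixels'][160:340,190:320],None,fx=4,fy=3.3,interpolation=cv2.INTER_CUBIC))
E
```

```text
scene bar 38 [-0.12   -0.0783  0.0962] -0.1261 -0.1115
scene mark 20 [-0.1199 -0.1044  0.0877] -0.1233 -0.1154
[[-0.1169 -0.0864  0.095 ]
 [-0.1196 -0.1056  0.095 ]]
top bar 0   
top mark 0   
185 ..............#################################..................
195 ..............################################...................
205 .........#....################################...................
215 ..............################################...................
[[117, 76, 55], [115, 76, 55], [116, 78, 56], [131, 104, 77], [166, 133, 99], [177, 142, 106], [185, 149, 111], [191, 151, 114], [193, 155, 114], [193, 153, 115], [194, 153, 114], [196, 158, 118], [189, 151, 110], [179, 142, 104], [111, 72, 51], [111, 73, 51], [110, 72, 50], [113, 74, 53], [114, 75, 56]]
```

View pics/wp_c.png

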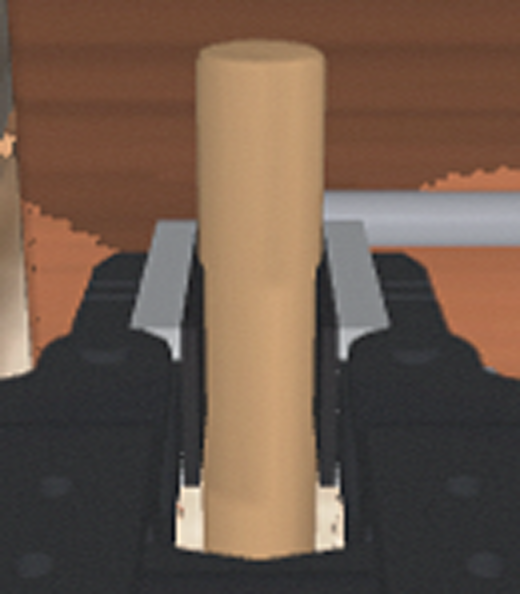

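View pics/top2c.png

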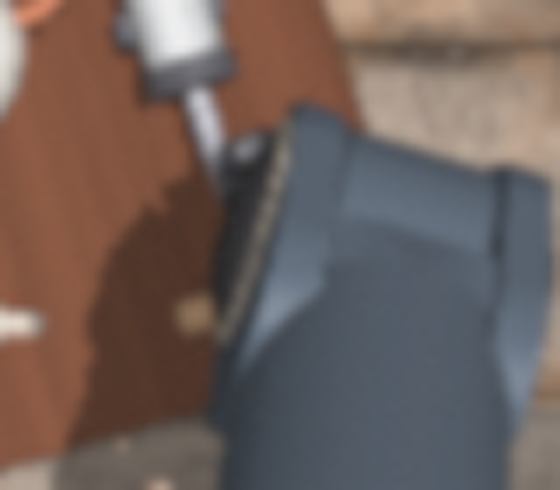

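```bash
python3 - <<'E'
from h import *
im=pickle.load(open('w_bar.pkl','rb'));C=im['C'];P=cloud(im,C);s=st(P.reshape(-1,3))
k=(s[:,1]<-.092)&(s[:,1]>-.112)&(s[:,2]>.092)&(s[:,2]<.104)&(abs(s[:,0]+.12)<.03)
print(k.sum(),s[k].mean(0),s[k].min(0),s[k].max(0))
idx=np.nonzero(k)[0];print((idx%512).min(),(idx%512).max(),(idx//512).min(),(idx//512).max())
im=pickle.load(open('w_pull.pkl','rb'));C=im['C'];print('bar edges',st(onz(im,[(238.5,195),(270.5,195)],.095,C)),im['cx'])
E
```

```text
48 [-0.11755208 -0.10105625  0.09757083] [-0.1214 -0.1038  0.095 ] [-0.1139 -0.0984  0.0993]
222 229 135 140
bar edges [[-0.1231 -0.0125  0.095 ]
 [-0.1092 -0.0125  0.095 ]] 254.42664467584027
```

Estimates of the remaining pull are 1.5 mm (wrist) and 2.7 mm (scene), so I'll draw another 2 mm, allowing for about 2.3 mm of arm sag under the spring.

```bash
python3 - <<'E'
from rig import arm,grip,vision
from h import *
q=ori(A)
arm.servo_line(w(-.1199,-.045,.0775),q,feed=.02);arm.hold(.4)
print(arm.current_finger_gap(),st(arm.current_eef_pos()),np.array(arm.current_ft_force())@np.c_[X,Y,[0,0,1]],arm.current_clock())
im=shot('w_pull2');print(im['range_z'].shape)
im=vision.get_image('scene');pickle.dump(im,open('scene3.pkl','wb'));C=campose(im)
save('scene3c',cv2.resize(im['pixels'][215:265,275:335],None,fx=10,fy=10,interpolation=cv2.INTER_CUBIC))
s=st(cloud(im,C).reshape(-1,3));k=(abs(s[:,0]-.03)<.03)&(abs(s[:,1]-.065)<.03);print('stopper top',np.sort(s[k][:,2])[-5:])
E
```

```text
0.012248571586264623 [[-0.1176 -0.045   0.0776]] [ 7.69009612 -0.29656623 -3.21864019] 17.7917
(384, 512)
stopper top [0.1674 0.1674 0.1676 0.1687 0.1693]
```

View pics/scene3c.png

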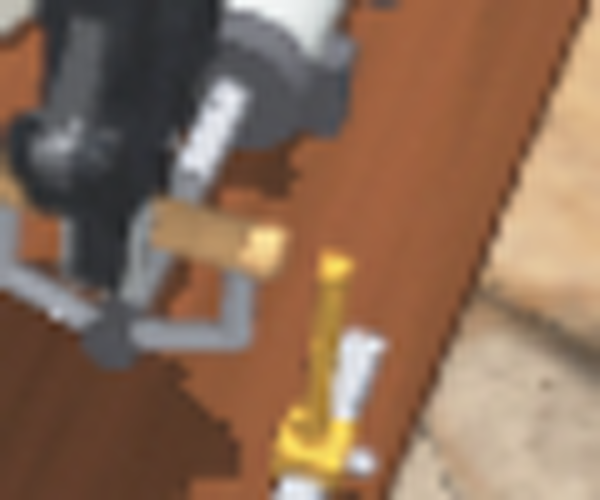

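View pics/w_pull2.png

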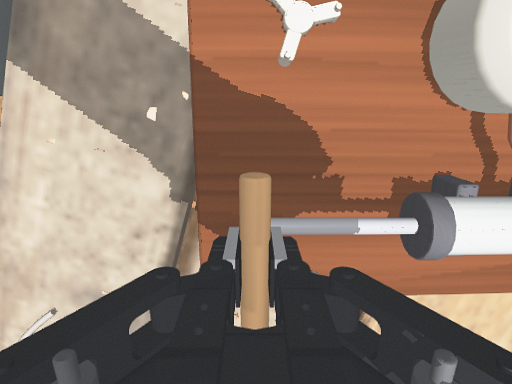

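```bash
python3 - <<'E'
from h import *
im=pickle.load(open('scene3.pkl','rb'));C=campose(im)
print(st(onz(im,[(301.15,239.55),(308.25,241.05)],.095,C)))
uv=[]
# same end cap: corners of cap (right edge) and marker top apex
for p in [(266,250),(337,252),(337,265)]:
    uv.append((275+p[0]/10-.45,215+p[1]/10-.45))
print(st(onz(im,uv[:1],.095,C)),st(onz(im,uv[1:2],.099,C)),st(onz(im,uv[2:],.096,C)))
P=cloud(im,C);s=st(P.reshape(-1,3))
for y0,y1,z0 in((-.087,-.07,.09),(-.112,-.094,.09)):
    k=(s[:,1]<y1)&(s[:,1]>y0)&(s[:,2]>z0)&(s[:,2]<.106)&(abs(s[:,0]+.12)<.03);print(k.sum(),s[k].mean(0),s[k].min(0),s[k].max(0))
im=pickle.load(open('w_pull2.pkl','rb'));print(st(onz(im,[(238.5,195),(270.5,195)],.095,im['C'])).round(4))
E
```

```text
[[-0.1183 -0.0862  0.095 ]
 [-0.1166 -0.1043  0.095 ]]
[[-0.1183 -0.0862  0.095 ]] [[-0.1161 -0.1038  0.099 ]] [[-0.1175 -0.1045  0.096 ]]
36 [-0.12228333 -0.07856667  0.09793889] [-0.1286 -0.0867  0.0903] [-0.115  -0.0703  0.1027]
9 [-0.11962222 -0.10457778  0.09461111] [-0.1209 -0.1075  0.0915] [-0.1172 -0.1014  0.0988]
[[-0.1251 -0.0125  0.095 ]
 [-0.1113 -0.0125  0.095 ]]
```

Bar centre is at stand x -0.118 and the marker is at -0.1175 ± 0.001, so they are level. The stopper is still home with its top at 0.168. Handing in.

```bash
python3 - <<'E'
from rig import arm,job
from h import *
print(st(arm.current_eef_pos()),arm.current_finger_gap(),arm.current_clock());job.sign_off()
E
```

```text
[[-0.1176 -0.0451  0.0776]] 0.011917593840532115 17.8917
the job is handed in; nothing more can be done
```

I closed the jar with the smaller black stopper and let go of it. I then drew the pump handle out to the brass marker and handed in still gripping it, at 17.9 s.

- **Stopper:** it stopped at the predicted home height (0.1353 m against 0.1355). After release its top measured about 168 mm above the worktop, which is what fully home should read.
- **Handle:** the bar centre was at about -118 mm along the stand's x axis. The marker read -117.6 mm from the wrist camera and -116 to -118 mm from my last picks in the scene image.
- **Disagreement:** earlier scene-image picks put the marker at -119 to -120 mm, so the two could be off level by 1–2 mm.
- **Not checked:** the arm only went for the small stopper and the handle bar. I didn't re-measure the larger stopper or the bystanders at the end.

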